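# Hang the saddle caddy on the bench rail and load it with the two bobbins

## Task

Hang the empty two-tray caddy astride the bar of the bench rail, one tray on either side of the bar, and let go of it. Then slide the two wound bobbins up off the spindle, one at a time, and set one in each tray, flat on its floor, so that the caddy is left hanging level with a bobbin on each side. Do not disturb the other things on the bench.

Things in the scene. Friction and masses are not known exactly. Their poses are not given: they have to be found in the camera images.
- rail: Fixed bench rail: level round steel bar, 16 mm in diameter, on two aluminium posts. Origin on the table under the bar's middle; x along the bar, z up. Posts (16 mm along the bar, 20 mm across, tops 137 mm above the table) at x = +100 and -100 mm, feet 34 x 50 mm; a 26 mm collar beside each post leaves the bar bare from x = -86 to +86 mm.
- bar_mid (a point): Middle of the bar, on its axis, 125 mm above the table; axes as rail.
- caddy: Loose saddle caddy of bent sheet steel, 0.65 kg, 60 mm (x) by 184 mm (y) by 104 mm high. Origin at the centre of its underside, z up. Seen along x: an upside-down U with an open tray at the foot of each leg (+y and -y). Starts standing on its trays on the table. Hung, its x lies along the bar, either way round, and its underside is 63 mm above the table.
- caddy_grip (a point): Where to pinch the grey grip strip on top of the caddy, on its centre line 97 mm above its underside; axes as caddy. The strip is 56 mm long (x), 14 mm thick (y) and reaches from 71 to 104 mm above the underside; pinch it across its thickness (y) from above.
- caddy_saddle (a point): Where the bar's axis comes to lie in the caddy's channel: on its centre line, 61.5 mm above its underside. The channel runs along x, open at both ends and below, 28 mm wide, flaring to about 55 mm at its mouth at the bottom; its roof is an upside-down V that centres on the bar. The hung caddy can swing; one bobbin alone tilts it by up to about 0.12 rad.
- caddy_tray_a (a point): Centre of the inner floor of the tray at the caddy's +y side: 62 mm from the centre line, 4 mm above the underside. Each tray is open above, 54 x 54 mm inside, with walls rising 10 mm above its floor.
- caddy_tray_b (a point): The same for the tray at the caddy's -y side.
- spindle_stand: Fixed spindle: square dark steel base plate 70 x 70 mm and 8 mm thick with an upright steel pin 10 mm in diameter in its middle, whose top is 72 mm above the table. Origin on the table under the pin.
- bobbin_lower: Loose copper-wound bobbin, 40 g, 44 mm in diameter, 30 mm high, black flanges 4 mm thick at both ends, bore 16 mm. Origin at the centre of its underside, z along its axis. It starts as the lower one on the spindle, lying on the base (underside 8 mm above the table), pin through its bore.
- bobbin_upper: An equal bobbin; it starts on top of the lower one on the same spindle, its underside 38 mm above the table. The pin stands only 4 mm out of it.
- nut_m12: Bystander: loose dark hexagon nut, 22 x 19 x 10 mm, origin at the centre of its underside.
- oil_bottle: Bystander: loose white oil bottle with a red spout, 40 mm in diameter, 130 mm high, origin at the centre of its underside.
- pliers: Bystander: loose pliers with red handles, 52 x 161 x 12 mm, origin at the centre of the underside.

How it is judged (in metres and radians):
On the way, in this order (a step that is already met when the one before it is completed fails the run):
1. the caddy hangs astride the bar, let go, both bobbins still on the spindle (y of caddy_saddle in the frame of bar_mid between -0.006 and 0.006 m and z of caddy_saddle in the frame of bar_mid between -0.006 and 0.006 m and x of caddy_saddle in the frame of bar_mid between -0.075 and 0.075 m and angle between caddy's own z axis and vertical below 0.15 rad and angle between the x axis of caddy and the x axis of rail, either way round below 0.25 rad and contact force between caddy and rail above 2 N and contact force between the fingers and caddy below 0.1 N and horizontal distance between each of bobbin_upper, bobbin_lower and spindle_stand below 0.01 m), for 0.2 s.
2. one bobbin lies in a tray of the hanging caddy, let go (y of caddy_saddle in the frame of bar_mid between -0.006 and 0.006 m and z of caddy_saddle in the frame of bar_mid between -0.006 and 0.006 m and x of caddy_saddle in the frame of bar_mid between -0.075 and 0.075 m and angle between caddy's own z axis and vertical below 0.15 rad and angle between the x axis of caddy and the x axis of rail, either way round below 0.25 rad and contact force between caddy and rail above 2 N and ((distance between bobbin_upper and caddy_tray_a below 0.012 m and angle between bobbin_upper's own z axis and vertical below 0.3 rad and contact force between the fingers and bobbin_upper below 0.1 N) or (distance between bobbin_upper and caddy_tray_b below 0.012 m and angle between bobbin_upper's own z axis and vertical below 0.3 rad and contact force between the fingers and bobbin_upper below 0.1 N) or (distance between bobbin_lower and caddy_tray_a below 0.012 m and angle between bobbin_lower's own z axis and vertical below 0.3 rad and contact force between the fingers and bobbin_lower below 0.1 N) or (distance between bobbin_lower and caddy_tray_b below 0.012 m and angle between bobbin_lower's own z axis and vertical below 0.3 rad and contact force between the fingers and bobbin_lower below 0.1 N))), for 0.2 s.
At the end, for the whole second after the job is handed in: The caddy hangs astride the bar: saddle point within 6 mm of the bar axis and 75 mm of its middle, within 0.15 rad of upright and 0.25 rad of the bar's line. One bobbin stands in each tray, within 12 mm of the floor's centre and 0.3 rad of upright. All released and at rest (y of caddy_saddle in the frame of bar_mid between -0.006 and 0.006 m and z of caddy_saddle in the frame of bar_mid between -0.006 and 0.006 m and x of caddy_saddle in the frame of bar_mid between -0.075 and 0.075 m and angle between caddy's own z axis and vertical below 0.15 rad and angle between the x axis of caddy and the x axis of rail, either way round below 0.25 rad and contact force between caddy and rail above 2 N and contact force between the fingers and caddy below 0.1 N and (((distance between bobbin_upper and caddy_tray_a below 0.012 m and angle between bobbin_upper's own z axis and vertical below 0.3 rad and contact force between the fingers and bobbin_upper below 0.1 N) and (distance between bobbin_lower and caddy_tray_b below 0.012 m and angle between bobbin_lower's own z axis and vertical below 0.3 rad and contact force between the fingers and bobbin_lower below 0.1 N)) or ((distance between bobbin_upper and caddy_tray_b below 0.012 m and angle between bobbin_upper's own z axis and vertical below 0.3 rad and contact force between the fingers and bobbin_upper below 0.1 N) and (distance between bobbin_lower and caddy_tray_a below 0.012 m and angle between bobbin_lower's own z axis and vertical below 0.3 rad and contact force between the fingers and bobbin_lower below 0.1 N))) and linear speed of each of caddy, bobbin_upper, bobbin_lower below 0.02 m/s); the robot touches nothing.
It fails at once if a loose bystander (nut, oil bottle, pliers) is moved by more than 20 mm (distance of any of nut_m12, oil_bottle, pliers from where it was at the start of the episode above 0.02 m).
It also fails if it takes over 72 s, if anything falls off the work surface, if the arm or the gripper's body presses on something with over 40 N, if the wrist force passes 120 N, or if a joint passes its speed limit or range.

## Robot

A 7-joint arm with a two-finger parallel gripper is mounted at the origin on a cart in front of the work surface, level with it; the furniture and walls round the work are solid. World frame = base frame: x ahead of the robot, y to its left, z up, the work surface at z = 0. Lengths are in mm, angles in rad, forces in N, time in s.
With the tool pointing down it reaches from about 425 to 1025 mm from the base axis. Payload 9.4 kg.
Tool frame: the origin (TCP) lies on the centre line of the jaws, within the pads' length; the fingertips stand arm.tip_extent ahead of it and the grasp point (between the pads) lies 8 mm behind it (arm.tip_extent is the distance from the TCP to the fingertips, in mm); z points along the fingers, y is the line along which they close (so a half turn about z gives the same grasp; the last joint's range is limited). The gripper opens to 85 mm and grips with 20 to 120 N. Pads are 22 mm wide; open, the fingers measure 114 mm over their backs; the gripper's body (76 mm by 85 mm) begins 54 mm behind the grasp point. The pads swing forward as they close: fully open they stand 13 mm farther back than shut.
Start: joints at [-1.381, 0.599, -0.003, 1.599, 0.002, 0.943, -0.08], TCP at [191.147, 699.348, 242.275] pointing down, gripper open.
Joint ranges: [-2.57, 2.57], [-0.35, 1.97], [-1.29, 1.29], [0.11, 2.56], [-1.05, 4.19], [0.11, 1.86], [-2.63, 2.63]. Speed limits (rad/s): [2.22, 2.22, 3.01, 3.01, 3.14, 3.14, 3.14].

## Interface

Orientations are given as a rotation vector (axis times angle).
In Python, from bench import arm gives the robot as it stands.
- The arm moves only by the tool inch_along, called after ">>>" in YAML: its name, and indented under it one key for each argument. Schema: {"type":"object","properties":{"increments":{"type":"string"},"force":{"type":"number"},"only":{"type":"string"},"quiet":{"type":"boolean"},"lines":{"type":"string"}},"required":["increments"],"additionalProperties":false}. increments is a string of 1 to 8 rows, parted by a bar, with the numbers parted by commas; each row has 7 numbers: a rotation vector rx, ry, rz in rad, then dx, dy, dz in mm, then the finger opening in mm; each row shifts and turns the commanded pose from where the row before left it, along the tool's axes as they then stand; what a row does not reach is not made up. A row lasts 1/8 s, in which the tool goes at most 62.5 mm and 0.188 rad, less where a joint would pass 70% of its speed; a pose out of reach is approached as far as the arm can. The fingers move at their own pace and stop on an object; force is the grip in N (left out, the last holds). Time passes only in rows, so rows that do not move let the fingers close. The tool returns the time, the measured TCP pose, the force, the opening and the grip force at its end. only (a regular expression) keeps the lines of the reply that match it, lines (a string "A,B") keeps lines A to B, and quiet returns only ok. Input that does not fit is refused with a message, and nothing moves.
- arm.read_state(): the state, without advancing time (a new reading comes with each control period).
- arm.capture(name): name is "scene" or "side" or "wrist"; returns a dict with "frame" (384x512x3 uint8, blue, green, red), "vertical_fov" (degrees; the focal length in pixels is half the picture's height over the tangent of half this angle, whatever the lens; pixels are square), "cx", "cy" (the principal point, pixels), "k1" (the pictures are not rectified: a ray, as slopes to the right and down, at radius r is drawn at 1 + k1 r^2 times it, then the intrinsics apply), "pose" (4x4, takes a point from camera to world coordinates); the wrist camera has in their place "mount" (4x4, takes a point from camera to tool coordinates, whose origin is the TCP and whose axes are the flange's). Camera axes: x right, y up, looking along -z (the intrinsics and any distortion apply to the point x, -y, -z); pixel columns grow to the right and rows downward; lengths in mm; the calibration is good to about 2 mm. A picture is of the moment at which its call begins: read the wrist's pose just before it. There is no depth.
- arm.close_job(): hands the job in; it is judged then, once.
The state is a dict: "t": time; "joint_positions": joint angles; "joint_vel": joint speeds; "effort": joint torques, N m; "tool_pos": TCP position; "ee_rot": TCP orientation; "force": force on the tool from outside, world axes, zero at the start; "moment": the same for the moment, N m; "gripper_width": finger opening in mm; "finger_force": force on a finger pad.
Only numpy, scipy, OpenCV 4.12 (cv2) and the standard library are available. Lean on these libraries where they do the work, as an engineer would, in place of code of your own. Each camera call takes 0.05 s, during which the arm holds its last target. There are 200 camera calls.

## Working session

There is one attempt and no reset: what is moved stays moved. The work goes in short steps, Python scripts to look and compute and a tool call to move; the robot and the scene stay as the last step left them, time stands still between calls to the robot, and variables do not carry over. Pictures are saved under pics/ and viewed, at most 10 in all, crops included, and the job is handed in when it is done.

```bash
ls; mkdir -p pics
```

Create h.py:
```python
import numpy as np, cv2
from bench import arm
from scipy.spatial.transform import Rotation as R
def K(c):
    f=192/np.tan(np.radians(c["vertical_fov"])/2)
    return f
def pose(c,s=None):
    if "pose" in c: return np.array(c["pose"])
    T=np.eye(4);T[:3,:3]=R.from_rotvec(s["ee_rot"]).as_matrix();T[:3,3]=s["tool_pos"]
    return T@np.array(c["mount"])
def ray(c,u,v,P):
    f=K(c);d=np.array([(u-c["cx"])/f,(v-c["cy"])/f]);q=d.copy()
    for _ in range(20): q=d/(1+c["k1"]*(q@q))
    w=P[:3,:3]@np.array([q[0],-q[1],-1]);return P[:3,3],w
def on(c,u,v,z,P):
    o,w=ray(c,u,v,P);return o+w*(z-o[2])/w[2]
def proj(c,X,P):
    p=np.linalg.inv(P)@np.append(X,1);q=np.array([p[0],-p[1]])/-p[2]
    q=q*(1+c["k1"]*(q@q));return q*K(c)+[c["cx"],c["cy"]]
```

Run:
```python
from h import *
s=arm.read_state();print(s,arm.tip_extent)
import pickle
D={}
for n in("scene","side","wrist"):
    c=arm.capture(n);D[n]=c;cv2.imwrite(f"pics/{n}0.png",c["frame"]);print(n,{k:v for k,v in c.items() if k!="frame"})
D["s"]=s;pickle.dump(D,open("d0.pkl","wb"))
```

```text
bench.py
pics
{'t': 0.0, 'joint_positions': array([-1.38069099,  0.60009569, -0.00254672,  1.60013084,  0.00177143,
        0.94290554, -0.07979493]), 'joint_vel': array([-1.94274039e-04,  2.86304427e-06, -1.52798468e-04,  6.62599810e-04,
        2.74465023e-04, -1.38972257e-03, -1.68651586e-03]), 'effort': array([-1.96094014e-03, -7.76453662e+01,  1.56441070e+00, -2.58015937e+01,
        1.23724024e-02,  8.92753887e-03,  2.16724311e-05]), 'tool_pos': array([191.03225558, 698.90598475, 241.43781097]), 'ee_rot': array([-4.17765710e-01, -3.11360147e+00,  2.41049002e-03]), 'force': array([-0.85803109, -0.51930889, -0.63787691]), 'moment': array([ 0.01810422,  0.04665916, -0.02948873]), 'finger_force': 0.0, 'gripper_width': 85.05661551136322} 11.0
scene {'vertical_fov': 45.139051804630654, 'cx': 254.1607413317238, 'cy': 194.3687356192057, 'k1': -0.0014922010530753812, 'pose': array([[ 8.65153965e-01,  2.80632281e-01, -4.15637028e-01,
         6.56553533e+01],
       [-5.01465666e-01,  4.94638609e-01, -7.09834370e-01,
        -9.94559795e+02],
       [ 6.38768360e-03,  8.22543719
[... 378 characters left out ...]
9087737e-01,  8.92652563e-01,
         7.01556337e+02],
       [-8.53293136e-03,  9.42573671e-01,  3.33889299e-01,
         4.58054365e+02],
       [ 0.00000000e+00,  0.00000000e+00,  0.00000000e+00,
         1.00000000e+00]])}
wrist {'vertical_fov': 61.63332531496079, 'cx': 252.88270131523498, 'cy': 187.5321578571343, 'k1': -0.055406181211908885, 'mount': array([[-1.17990301e-03,  9.46268637e-01,  3.23379459e-01,
         8.23431487e+01],
       [ 9.99998640e-01,  7.43767992e-04,  1.47225519e-03,
         9.73935338e-01],
       [ 1.15262962e-03,  3.23380756e-01, -9.46268227e-01,
        -1.31541677e+02],
       [ 0.00000000e+00,  0.00000000e+00,  0.00000000e+00,
         1.00000000e+00]])}
```

View pics/scene0.png

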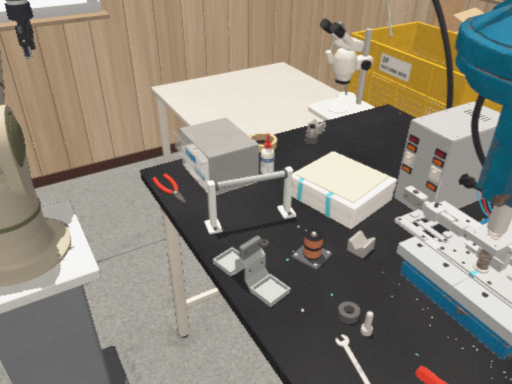

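View pics/side0.png

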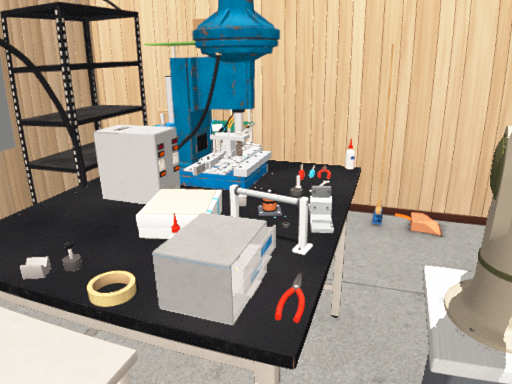

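The scene view shows the caddy (trays at 228,261 and 270,290; grip strip near 257,243), spindle with bobbins (313,248), rail with post feet (213,226) and (288,213), oil bottle (267,158) and pliers (168,188). The side view shows the rail posts at (235,213) and (303,225), with the spindle at (270,207).

Run:
```python
from h import *
import pickle
D=pickle.load(open("d0.pkl","rb"));c=D["scene"];P=pose(c)
for n,u,v,z in[("footL",213,227,0),("footR",288,213,0),("barL",213,184,125),("barR",288,173,125),("trayA",228,261,10),("trayB",270,290,10),("grip",255,243,104),("spin",313,236,68),("bottle",267,176,0),("bottletop",268,140,130),("plier",168,188,5),("nut",362,243,0),("ring",349,312,5),("boxcorner",331,220,0),("boxR",394,187,40)]:
    print(n,on(c,u,v,z,P).round())
```

```text
footL [ 440. -150.    0.]
footR [ 638. -195.    0.]
barL [ 448. -145.  125.]
barR [ 633. -192.  125.]
trayA [ 410. -290.   10.]
trayB [ 446. -414.   10.]
grip [ 440. -361.  104.]
spin [ 587. -369.   68.]
bottle [685. -11.   0.]
bottletop [676. -27. 130.]
plier [404.  66.   5.]
nut [ 728. -386.    0.]
ring [ 557. -542.    5.]
boxcorner [ 719. -275.    0.]
boxR [ 923. -283.   40.]
```

Add to h.py:
```python
def delta(t,yaw_y=None):
    """tool-frame displacement to world point t, and turn about tool z to align tool y with world dir yaw_y"""
    s=arm.read_state();M=R.from_rotvec(s["ee_rot"]).as_matrix()
    o="d "+str((M.T@(np.array(t)-s["tool_pos"])).round(1))
    if yaw_y is not None:
        y=M.T@np.append(yaw_y,0);a=np.arctan2(-y[0],y[1]);a=(a+np.pi/2)%np.pi-np.pi/2
        o+=" rz %.3f"%a
    z=M.T@np.array([0,0,-1]);o+=" tilt fix rx %.3f ry %.3f"%(-z[1],z[0])
    print(o,"t",s["t"])
```

```text
(no output)
```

>>> inch_along:
  increments: "0,0,0,-31,-36,-6,85 | 0,0,0,-31,-36,-6,85 | 0,0,0,-31,-36,-6,85 | 0,0,0,-31,-36,-6,85 | 0,0,0,-31,-36,-6,85 | 0,0,0,-31,-36,-6,85 | 0,0,0,-31,-36,-6,85"

```text
t: 1.02
tool_pos: [334.5, 397.5, 284.4]
ee_rot: [0.418, 3.114, -0.0]
force: [1.1, 0.1, 0.6]
gripper_width: 85.1
finger_force: 0.0
```

>>> inch_along:
  increments: "0,0,0,-31,-36,-7,85 | 0,0,0,-31,-36,-7,85 | 0,0,0,-31,-36,-7,85 | 0,0,0,-31,-36,-7,85 | 0,0,0,-31,-36,-7,85 | 0,0,0,-31,-36,-7,85 | 0,0,0,-31,-36,-7,85"

```text
t: 1.9
tool_pos: [477.3, 97.3, 333.6]
ee_rot: [0.418, 3.114, 0.0]
force: [0.5, 0.4, -0.5]
gripper_width: 85.1
finger_force: 0.0
```

```bash
python3 -c "
from h import *
delta([520,-310,350],[-.28,.96])"
```

```text
d [-148.5 -381.6  -16.5] rz -0.550 tilt fix rx 0.000 ry 0.000 t 1.9
```

>>> inch_along:
  increments: "0,0,0,-18,-48,-2,85 | 0,0,0,-18,-48,-2,85 | 0,0,0,-18,-48,-2,85 | 0,0,0,-18,-48,-2,85 | 0,0,0,-18,-48,-2,85 | 0,0,0,-18,-48,-2,85 | 0,0,0,-18,-48,-2,85 | 0,0,0,-18,-48,-2,85"

```text
t: 2.9
tool_pos: [514.5, -311.1, 349.3]
ee_rot: [-0.417, -3.114, -0.0]
force: [0.3, 0.1, -0.2]
gripper_width: 85.1
finger_force: 0.0
```

>>> inch_along:
  increments: "0,0,0,0,0,0,85 | 0,0,0,0,0,0,85"

```text
t: 3.15
tool_pos: [514.4, -309.0, 348.8]
ee_rot: [-0.418, -3.113, -0.001]
force: [0.3, -0.5, 0.1]
gripper_width: 85.1
finger_force: 0.0
```

Create look.py:
```python
import sys,pickle
from h import *
s=arm.read_state();c=arm.capture("wrist");c["P"]=pose(c,s)
pickle.dump(c,open(sys.argv[1]+".pkl","wb"));cv2.imwrite(f"pics/{sys.argv[1]}.png",c["frame"])
```

```bash
python3 look.py w1
```

```text
(no output)
```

View pics/w1.png

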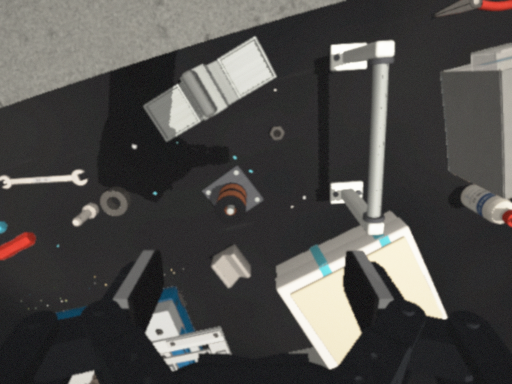

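The wrist view shows the caddy (corners about 145,104 / 168,140 / 276,74 / 257,38), spindle (231,205), nut (277,133), and rail bar from (381,52) to (375,225).

Run:
```python
from h import *
import pickle
c=pickle.load(open("w1.pkl","rb"));f=c["frame"]
g=cv2.resize(f[32:232,136:402],None,fx=3,fy=3,interpolation=cv2.INTER_CUBIC)
g=cv2.convertScaleAbs(g,alpha=1.3,beta=20)
cv2.imwrite("pics/w1c.png",g);print(g.shape)
P=c["P"];print(P[:3,3])
gray=cv2.cvtColor(f,cv2.COLOR_BGR2GRAY)
for name,sl in(("caddy",(36,143,140,280)),("nut",(122,144,266,290)),("barrow",(75,215,355,400))):
    m=np.zeros_like(gray);a,b,x,y=sl;m[a:b,x:y]=(gray[a:b,x:y]>(40 if name!="barrow" else 90))*255
    cs=cv2.findContours(m,cv2.RETR_EXTERNAL,cv2.CHAIN_APPROX_NONE)[0];k=max(cs,key=cv2.contourArea)
    r=cv2.minAreaRect(k);print(name,r);print(cv2.boxPoints(r).round(1).tolist())
for v in range(80,180,20):
    print(v,gray[v,362:396].tolist())
```

```text
(600, 798, 3)
[ 435.3501654  -286.45725209  480.44268152]
caddy ((209.5, 89.0), (106.0, 139.0), 90.0)
[[140.0, 36.0], [279.0, 36.0], [279.0, 142.0], [140.0, 142.0]]
nut ((277.5, 132.5), (21.0, 23.0), 90.0)
[[266.0, 122.0], [289.0, 122.0], [289.0, 143.0], [266.0, 143.0]]
barrow ((371.1575927734375, 144.47860717773438), (27.695959091186523, 140.7877960205078), 3.5763344764709473)
[[352.8999938964844, 213.89999389648438], [361.70001220703125, 73.4000015258789], [389.3999938964844, 75.0999984741211], [380.6000061035156, 215.60000610351562]]
80 [51, 50, 45, 48, 50, 48, 49, 49, 51, 56, 74, 95, 113, 126, 144, 159, 170, 187, 200, 213, 217, 220, 219, 215, 198, 161, 101, 60, 53, 51, 50, 49, 51, 47]
100 [48, 49, 46, 52, 48, 51, 47, 47, 54, 67, 94, 111, 128, 142, 158, 174, 187, 202, 211, 217, 220, 220, 215, 200, 163, 110, 63, 50, 47, 48, 49, 47, 49, 53]
120 [49, 46, 47, 48, 49, 47, 47, 52, 66, 89, 108, 125, 144, 160, 174, 190, 203, 213, 219, 220, 219, 215, 203, 169, 102, 58, 48, 48, 48, 45, 44, 47, 47, 45]
140 [46, 48, 47, 46, 47, 44, 50, 61, 85, 108, 128, 142, 161, 177, 190, 203, 216, 219, 221, 219, 215, 199, 172, 98, 50, 42, 47, 45, 46, 46, 47, 45, 46, 48]
160 [43, 44, 42, 49, 45, 45, 57, 80, 107, 125, 144, 160, 174, 191, 207, 216, 219, 221, 218, 211, 194, 151, 91, 51, 43, 44, 44, 46, 43, 43, 41, 43, 44, 45]
```

View pics/w1c.png

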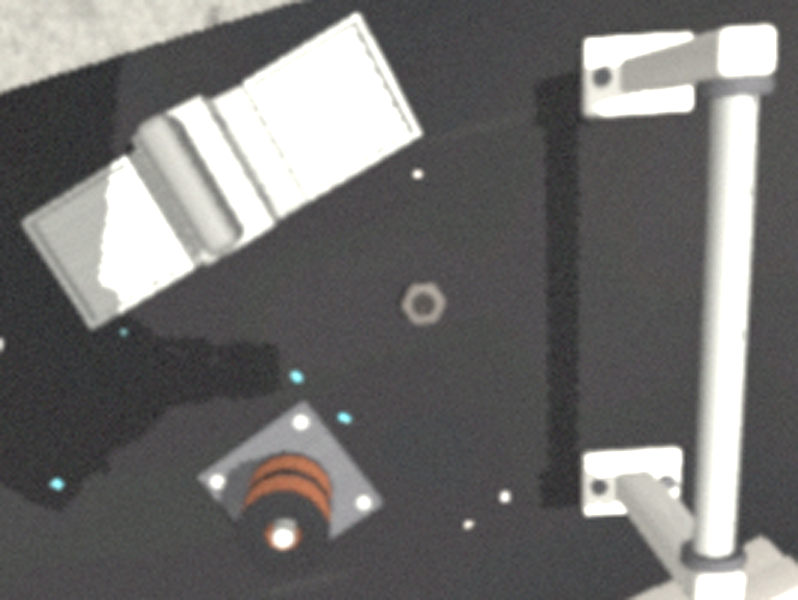

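Run:
```python
from h import *
import pickle
c=pickle.load(open("w1.pkl","rb"));P=c["P"];gray=cv2.cvtColor(c["frame"],cv2.COLOR_BGR2GRAY).astype(float)
w=lambda x,y,z:on(c,x/3+136-1/3,y/3+32-1/3,z,P)
for z in(0,14):
    q=np.array([w(22,222,z),w(92,328,z),w(422,132,z),w(358,12,z)]);print("caddy",z,q[:,:2].round(1).tolist(),q.mean(0).round(1),np.linalg.norm(q[1]-q[0]),np.linalg.norm(q[2]-q[1]))
    m=(q[2]+q[3]-q[0]-q[1]);print("ydir",m/np.linalg.norm(m))
print("grip ends",w(152,127,104),w(220,250,104))
print("pin",w(284,537,72),"base",((w(383,500,8)+w(198,476,8))/2), "nut",w(424,303,10))
print("caps",w(748,50,137),w(718,580,137), w(776,27,137),w(776,70,137),w(724,30,137))
print("collar",w(742,86,135),w(713,556,135))
pts=[]
for v in range(75,205,5):
    r=gray[v,355:400] if v<180 else gray[v,352:392]
    o=355 if v<180 else 352
    i=np.where(r>(r.max()+45)/2*0.75)[0]
    ed=np.where(r>85)[0];pts.append((on(c,ed[0]+o,v,125,P)+on(c,ed[-1]+o,v,125,P))[:2]/2)
pts=np.array(pts);vx,vy,x0,y0=cv2.fitLine(pts.astype(np.float32),cv2.DIST_HUBER,0,.01,.01).ravel();print("bar",vx,vy,x0,y0)
P2=lambda X:((proj(c,np.array(X),P)-[136,32])*3).round()
print(P[:3,3],"nadir",P2([P[0,3],P[1,3],0]))
```

```text
caddy 0 [[428.3, -451.7], [486.9, -436.4], [440.2, -253.5], [381.4, -268.9]] [ 434.2 -352.6    0. ] 60.56005116297696 188.771036880243
ydir [-0.24780629  0.9688096   0.        ]
caddy 14 [[428.5, -446.9], [485.4, -432.1], [440.1, -254.5], [383.0, -269.4]] [ 434.2 -350.7   14. ] 58.795343844316456 183.27028805430152
ydir [-2.47806293e-01  9.68809600e-01 -1.55074629e-16]
grip ends [ 410.68895937 -356.65602157  104.        ] [ 460.47895163 -345.96746115  104.        ]
pin [ 593.65764346 -362.31688167   72.        ] base [ 592.93802126 -362.86026961    8.        ] nut [ 517.44460795 -272.69060097   10.        ]
caps [ 441.27578386 -151.22266735  137.        ] [ 631.62368162 -190.55198124  137.        ] [ 436.46597678 -140.91350017  137.        ] [ 449.88863608 -142.92848779  137.        ] [ 433.09237788 -158.08182571  137.        ]
collar [ 452.17133358 -154.22309598  135.        ] [ 621.84197225 -190.44317102  135.        ]
bar 0.979875 -0.19961183 514.8195 -164.91289
[ 435.3501654  -286.45725209  480.44268152] nadir [351. 140.]
```

Run:
```python
from h import *
import pickle
c=pickle.load(open("w1.pkl","rb"));P=c["P"]
for n,u,v,z in(("wbox",277,278,50),("wbox",392,214,50),("wboxmid",340,240,50),("gbox",443,70,100),("gbox low",446,148,0),("bottle",465,190,20)):print(n,on(c,u,v,z,P).round())
delta([434.3,-350.9,180],[-.248,.969]);print(arm.read_state()["joint_positions"])
```

```text
wbox [ 731. -329.   50.]
wbox [ 670. -139.   50.]
wboxmid [ 692. -221.   50.]
gbox [481. -75. 100.]
gbox low [610. -25.   0.]
bottle [678. -11.  20.]
d [ 66.2 -62.3 168.9] rz -0.516 tilt fix rx 0.001 ry -0.001 t 3.2
[ 0.19185865  0.35565206  0.35400352  1.78322837 -0.14211174  1.02857901
  1.90428848]
```

>>> inch_along:
  increments: "0,0,0,16,-15,20,85 | 0,0,0,16,-15,20,85 | 0,0,0,17,-16,20,85 | 0,0,0,17,-16,20,85 | 0,0,-0.172,0,0,20,85 | 0,0,-0.172,0,0,20,85 | 0,0,-0.172,0,0,20,85 | 0,0,0,0,0,0,85"

```text
t: 4.2
tool_pos: [434.4, -350.3, 208.4]
ee_rot: [0.391, -3.116, -0.003]
force: [0.5, 0.0, 1.1]
gripper_width: 85.2
finger_force: 0.0
```

Run:
```python
from h import *
delta([434.3,-350.9,89],[-.248,.969]);print(arm.read_state()["joint_positions"])
c=arm.capture("scene");P=pose(c)
for u,v in((210,207),(257,178)): print(on(c,u,v,0,P))
```

```bash
python3 look.py w2
```

```text
d [ 1.000e-01 -8.000e-01  1.194e+02] rz -0.001 tilt fix rx 0.002 ry -0.001 t 4.2
[ 0.45164799  0.44821135  0.17641042  2.02536851 -0.12237511  0.680274
  2.52711136]
[470.29533632 -68.66317833   0.        ]
[653.68049394  -6.1729815    0.        ]
```

View pics/w2.png

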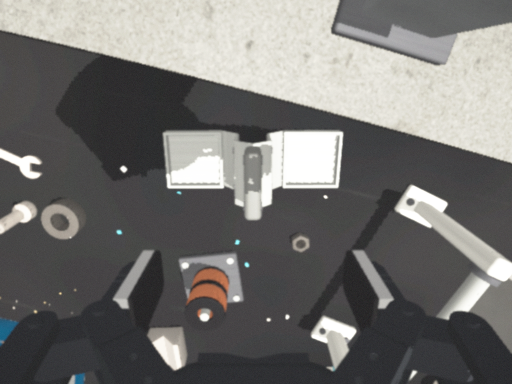

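The strip (253,180) lies centred between the jaws (135–370); trays are at (195,160) and (312,160).

>>> inch_along:
  increments: "0,0,0,0,0,30,85 | 0,0,0,0,0,30,85 | 0,0,0,0,0,30,60 | 0,0,0,0,-1,29,60"
  force: 60

```text
t: 4.8
tool_pos: [435.8, -353.0, 90.5]
ee_rot: [-0.386, 3.116, -0.002]
force: [0.1, -0.9, 0.1]
gripper_width: 59.7
finger_force: 0.0
```

>>> inch_along:
  increments: "0,0,0,0,0,0,5 | 0,0,0,0,0,0,5 | 0,0,0,0,0,0,5 | 0,0,0,0,0,0,5 | 0,0,0,0,0,0,5"
  force: 80

```text
t: 5.42
tool_pos: [435.4, -352.7, 92.0]
ee_rot: [-0.39, 3.116, -0.001]
force: [-0.5, 2.8, 5.6]
gripper_width: 12.6
finger_force: 79.2
```

```bash
python3 -c "
from h import *
delta([434.3,-350.9,240]);print(arm.read_state()['joint_positions'])"
```

```text
d [   0.4    1.9 -148. ] tilt fix rx -0.001 ry 0.002 t 5.425
[ 0.50684313  0.62193144  0.10696022  2.10398277 -0.15412376  0.42116226
  2.5545024 ]
```

>>> inch_along:
  increments: "0,0,0,0,0,-10,5 | 0,0,0,0,0,-20,5 | 0,0,0,0,0,-30,5 | 0,0,0,0,0,-30,5 | 0,0,0,0,0,-30,5 | 0,0,0,0,0,-30,5 | 0,0,0,0,0,-5,5"

```text
t: 6.3
tool_pos: [435.2, -353.5, 247.7]
ee_rot: [-0.389, 3.114, -0.004]
force: [0.1, 0.1, -6.5]
gripper_width: 12.6
finger_force: 78.5
```

```bash
python3 -c "
from h import *
delta([536.7,-170.3,244],[.2,.98]);print(arm.read_state()['joint_positions'])"
```

```text
d [-143.4  152.6    3.6] rz 0.450 tilt fix rx -0.003 ry 0.003 t 6.3
[ 0.45111484  0.39784929  0.17883331  1.98502355 -0.10013197  0.76289963
  2.50799815]
```

>>> inch_along:
  increments: "0,0,0.15,0,0,0,5 | 0,0,0.15,0,0,0,5 | 0,0,0.15,0,0,0,5 | 0,0,0,0,0,0,5"

```text
t: 6.8
tool_pos: [434.4, -352.4, 244.4]
ee_rot: [-0.313, -3.124, -0.001]
force: [0.7, 0.7, -6.3]
gripper_width: 12.5
finger_force: 78.5
```

```bash
python3 -c "
from h import *
delta([536.7,-170.3,246],[.2,.98])"
```

```text
d [-64.1 198.8  -1.6] rz 0.002 tilt fix rx 0.000 ry -0.002 t 6.8
```

>>> inch_along:
  increments: "0,0,0,-4,13,0,5 | 0,0,0,-10,30,0,5 | 0,0,0,-10,30,0,5 | 0,0,0,-10,30,0,5 | 0,0,0,-10,30,0,5 | 0,0,0,-10,30,0,5 | 0,0,0,-8,25,0,5 | 0,0,0,-2,10,-2,5"

```text
t: 7.8
tool_pos: [537.8, -169.1, 247.0]
ee_rot: [-0.307, -3.126, -0.001]
force: [-0.3, -0.5, -6.5]
gripper_width: 12.4
finger_force: 78.6
```

>>> inch_along:
  increments: "0,0,0,0,0,0,5 | 0,0,0,0,0,0,5"

```text
t: 8.05
tool_pos: [536.4, -172.8, 247.4]
ee_rot: [-0.316, -3.125, 0.001]
force: [0.1, 0.2, -6.3]
gripper_width: 12.5
finger_force: 78.6
```

```bash
python3 -c "
from h import *
delta([536.7,-170.3,246],[.2,.98])"
python3 look.py w3
```

```text
d [0.2 2.5 1.4] rz -0.000 tilt fix rx -0.001 ry -0.000 t 8.05
```

View pics/w3.png

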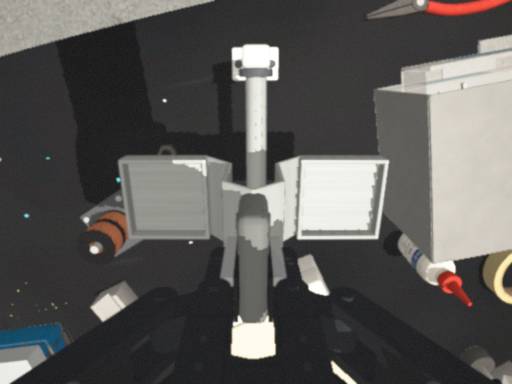

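The caddy is held over the bar, which shows as a vertical line at u≈257 (rows 80–180); post caps at (255,60) and (253,338).

Run:
```python
from h import *
import pickle
c=pickle.load(open("w3.pkl","rb"));P=c["P"];g=cv2.cvtColor(c["frame"],cv2.COLOR_BGR2GRAY)
pts=[]
for v in range(84,180,5):
    r=g[v,235:282].astype(int);e=np.where(r>90)[0]
    if v in(99,129,174):print(v,r.tolist())
    pts.append(((on(c,e[0]+235-.5,v,125,P)+on(c,e[-1]+235+.5,v,125,P))/2)[:2])
vx,vy,x0,y0=cv2.fitLine(np.array(pts,np.float32),cv2.DIST_HUBER,0,.01,.01).ravel()
print(vx,vy,x0,y0,"y at 536.7",y0+vy/vx*(536.7-x0))
print("caps",on(c,255.5,60,137,P),on(c,253,339,137,P))
print(g[62,225:285].tolist(),g[338,222:284].tolist())
s=arm.read_state();M=R.from_rotvec(s["ee_rot"]).as_matrix();print(M[:,:2])
```

```text
99 [54, 56, 57, 55, 58, 55, 55, 56, 54, 64, 91, 124, 153, 170, 187, 201, 212, 221, 227, 230, 232, 233, 235, 237, 237, 236, 230, 227, 223, 217, 188, 136, 82, 58, 59, 58, 57, 57, 60, 57, 59, 56, 62, 60, 58, 58, 59]
129 [56, 52, 55, 55, 54, 56, 56, 57, 56, 60, 74, 112, 146, 169, 189, 205, 214, 222, 226, 231, 234, 236, 237, 238, 239, 236, 232, 227, 223, 213, 182, 129, 76, 61, 59, 56, 58, 58, 59, 58, 59, 59, 60, 57, 59, 58, 59]
174 [33, 35, 36, 35, 38, 36, 32, 35, 37, 40, 49, 81, 111, 129, 136, 142, 144, 147, 146, 150, 150, 152, 151, 150, 146, 144, 141, 136, 132, 124, 105, 75, 42, 36, 38, 37, 32, 39, 44, 67, 89, 101, 108, 113, 120, 125, 141]
0.9811821 -0.19308479 485.2211 -159.41034 y at 536.7 -169.54077
caps [ 444.13047334 -151.45450856  137.        ] [ 687.46629366 -203.26890992  137.        ]
[40, 36, 38, 36, 38, 41, 77, 140, 178, 163, 117, 86, 80, 79, 81, 84, 120, 191, 238, 250, 254, 254, 255, 255, 255, 255, 255, 255, 255, 255, 255, 255, 255, 255, 255, 255, 255, 255, 255, 255, 255, 255, 255, 253, 234, 170, 139, 135, 139, 157, 231, 253, 252, 192, 89, 53, 55, 55, 55, 58] [33, 36, 37, 37, 30, 33, 36, 35, 44, 99, 201, 246, 250, 250, 250, 250, 250, 250, 250, 250, 250, 250, 250, 250, 250, 251, 250, 250, 250, 251, 250, 250, 250, 250, 251, 251, 250, 250, 250, 250, 250, 250, 250, 251, 250, 251, 251, 251, 251, 251, 250, 245, 171, 69, 37, 38, 35, 36, 34, 35, 32, 36]
[[-9.79637960e-01  2.00772120e-01]
 [ 2.00772172e-01  9.79637838e-01]
 [ 5.29925941e-05 -5.12270382e-04]]
```

>>> inch_along:
  increments: "0,0,0,0,3,0,5 | 0,0,0,0,0,20,5 | 0,0,0,0,0,20,5 | 0,0,0,0,0,20,5 | 0,0,0,0,0,15,5 | 0,0,0,0,0,10,5 | 0,0,0,0,0,0,5"

```text
t: 8.98
tool_pos: [537.4, -168.8, 161.8]
ee_rot: [-0.315, -3.125, -0.0]
force: [0.4, 0.2, -5.6]
gripper_width: 12.3
finger_force: 78.5
```

```bash
python3 -c "
from h import *
delta([536.7,-169.6,155],[.2,.98])"
```

```text
d [ 0.5 -0.9  6.8] rz 0.000 tilt fix rx -0.000 ry -0.001 t 8.975
```

>>> inch_along:
  increments: "0,0,0,0,-1,2,5 | 0,0,0,0,0,2,5 | 0,0,0,0,0,2,5 | 0,0,0,0,0,0,5"

```text
t: 9.48
tool_pos: [537.6, -170.0, 156.6]
ee_rot: [0.315, 3.125, -0.0]
force: [0.6, -0.3, -4.5]
gripper_width: 12.7
finger_force: 78.9
```

>>> inch_along:
  increments: "0,0,0,0,0,1,5 | 0,0,0,0,0,1,5 | 0,0,0,0,0,0,5"

```text
t: 9.85
tool_pos: [537.8, -170.5, 156.0]
ee_rot: [0.315, 3.124, -0.0]
force: [-3.5, -1.4, 14.6]
gripper_width: 12.5
finger_force: 81.9
```

>>> inch_along:
  increments: "0,0,0,0,0,-1,5 | 0,0,0,0,0,0,16 | 0,0,0,0,0,0,25 | 0,0,0,0,0,0,40 | 0,0,0,0,0,0,40"

```text
t: 10.48
tool_pos: [537.5, -169.7, 155.2]
ee_rot: [-0.315, -3.126, -0.0]
force: [-0.0, -0.5, -0.3]
gripper_width: 40.3
finger_force: 0.0
```

>>> inch_along:
  increments: "0,0,0,0,0,-20,40 | 0,0,0,0,0,-40,40 | 0,0,0,0,0,-40,40 | 0,0,0,0,0,-40,40 | 0,0,0,0,0,-10,40 | 0,0,0,0,0,0,40 | 0,0,0,0,0,0,40"

```text
t: 11.35
tool_pos: [536.9, -169.5, 303.9]
ee_rot: [-0.314, -3.124, -0.0]
force: [-0.7, -0.8, 0.0]
gripper_width: 40.2
finger_force: 0.0
```

```bash
python3 look.py w4
```

Run:
```python
from h import *
a=cv2.imread("pics/w4.png");c=arm.capture("side")["frame"]
cv2.imwrite("pics/c4.png",np.hstack([a[60:384,80:480],cv2.resize(c[150:270,200:348],(400,324))]))
delta([593.4,-362.5,230],[.98,-.2])
```

```text
d [ -94.  -177.8   73.8] rz -1.570 tilt fix rx -0.000 ry -0.002 t 11.45
```

View pics/c4.png

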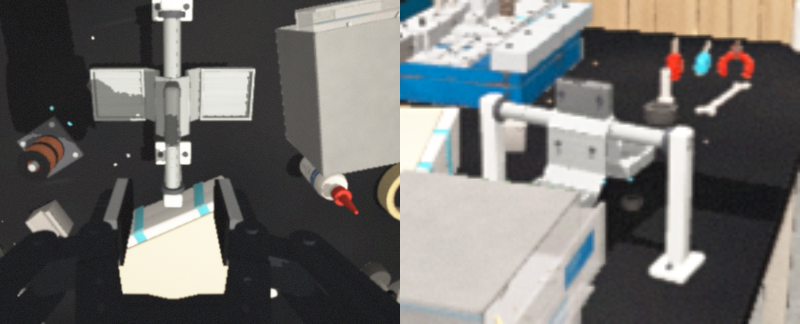

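>>> inch_along:
  increments: "0,0,0.18,-10,-22,0,75 | 0,0,0.18,0,0,0,75 | 0,0,0.18,0,0,0,75 | 0,0,0.18,0,0,0,75 | 0,0,0.18,0,0,0,75 | 0,0,0.18,0,0,0,75 | 0,0,0.18,0,0,0,75 | 0,0,0.18,0,0,0,75"

```text
t: 12.45
tool_pos: [542.6, -193.2, 304.4]
ee_rot: [-2.304, -2.135, 0.002]
force: [0.1, -0.5, 0.9]
gripper_width: 74.6
finger_force: 0.0
```

>>> inch_along:
  increments: "0,0,0.13,0,0,0,75 | 0,0,0,0,0,0,75"

```text
t: 12.7
tool_pos: [542.7, -193.0, 304.4]
ee_rot: [-2.43, -1.989, 0.003]
force: [-0.9, -0.1, 0.1]
gripper_width: 74.9
finger_force: 0.0
```

Run:
```python
from h import *
import pickle
c=pickle.load(open("w4.pkl","rb"));P=c["P"];w=lambda x,y,z=77:on(c,x+80,y+60,z,P)
L=np.array([w(90,70),w(159,68),w(160,118),w(95,122)]).mean(0);r=np.array([w(195,68),w(253,67),w(250,120),w(197,120)]).mean(0)
print("trays",L,r,(L+r)/2,np.linalg.norm(L-r),(r-L)/np.linalg.norm(L-r),"pin",w(34,166,72))
delta([593.4,-362.5,160],[.98,-.2]);print(arm.read_state()["joint_positions"])
```

```text
trays [ 526.8640827  -221.69065883   77.        ] [ 548.38666901 -112.19407042   77.        ] [ 537.62537585 -166.94236462   77.        ] 111.59177655870386 [0.19286893 0.98122453 0.        ] pin [ 592.59583589 -358.95042331   72.        ]
d [-156.    83.4  144.4] rz 0.002 tilt fix rx -0.002 ry 0.001 t 12.7
[-0.27594189  0.42841524  0.7482471   1.90596136 -0.35481252  0.94495033
  0.44060696]
```

>>> inch_along:
  increments: "0,0,0,-39,21,20,75 | 0,0,0,-39,21,20,75 | 0,0,0,-39,21,20,75 | 0,0,0,-39,20,20,75 | 0,0,0,0,0,30,75 | 0,0,0,0,0,0,75 | 0,0,0,0,0,0,75"

```text
t: 13.58
tool_pos: [593.4, -362.5, 195.9]
ee_rot: [2.43, 1.99, 0.0]
force: [0.2, 0.6, -0.8]
gripper_width: 74.9
finger_force: 0.0
```

```bash
python3 look.py w5
python3 -c "
from h import *
delta([593.2,-362.1,160],[.98,-.2])"
```

```text
d [ 0.3 -0.6 36.5] rz 0.003 tilt fix rx 0.001 ry 0.000 t 13.625
```

View pics/w5.png

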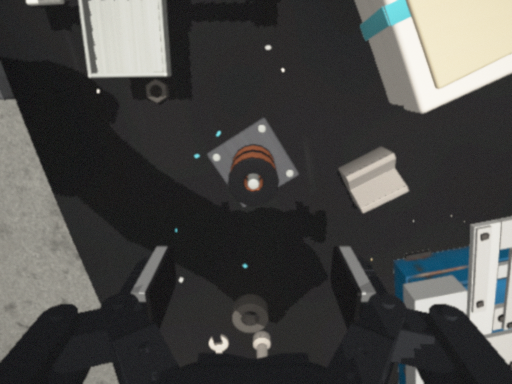

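The pin top is at (254,183), base corners around (253,158), and the hanging tray's outer rim runs (88,78)–(170,76).

Run:
```python
from h import *
import pickle
c=pickle.load(open("w5.pkl","rb"));P=c["P"];g=cv2.cvtColor(c["frame"],cv2.COLOR_BGR2GRAY)
m=np.zeros_like(g);m[170:196,242:266]=g[170:196,242:266]>150
M=cv2.moments(m);u,v=M["m10"]/M["m00"],M["m01"]/M["m00"];p=on(c,u,v,72,P);print(u,v,p)
a,b=on(c,88,78,77,P),on(c,170,76,77,P);print("tray edge",a,b,np.linalg.norm(a-b))
d=np.array([.2,.98,0]);print("tray centre",(a+b)/2+d*30)
delta([p[0],p[1],59],[.98,-.2])
```

```text
253.0 183.33333333333334 [ 594.53155263 -362.44251817   72.        ]
tray edge [ 489.82077363 -254.50461706   77.        ] [ 551.08247854 -266.37190191   77.        ] 62.40055238940287
tray centre [ 526.45162608 -231.03825948   77.        ]
d [  0.3   0.6 137.5] rz 0.003 tilt fix rx 0.001 ry 0.000 t 13.625
```

>>> inch_along:
  increments: "0,0,0,0,0,30,75 | 0,0,0,0,0,30,75 | 0,0,0,0,0,30,75 | 0,0,0,0,0,30,75 | 0,0,0,0,0,17,75 | 0,0,0,0,0,0,75 | 0,0,0,0,0,0,60"

```text
t: 14.5
tool_pos: [593.8, -363.2, 59.7]
ee_rot: [2.431, 1.988, 0.001]
force: [-0.3, -0.8, -0.5]
gripper_width: 60.4
finger_force: 0.0
```

>>> inch_along:
  increments: "0,0,0,0,0,0,30 | 0,0,0,0,0,0,30 | 0,0,0,0,0,0,30 | 0,0,0,0,0,0,30"
  force: 30

```text
t: 15.0
tool_pos: [593.8, -363.2, 59.8]
ee_rot: [2.431, 1.988, 0.001]
force: [-0.9, 0.7, 6.8]
gripper_width: 42.5
finger_force: 30.2
```

>>> inch_along:
  increments: "0,0,0,0,0,-10,30 | 0,0,0,0,0,-20,30 | 0,0,0,0,0,-30,30 | 0,0,0,0,0,-30,30 | 0,0,0,0,0,0,30"
  force: 40

```text
t: 15.62
tool_pos: [594.3, -363.8, 152.1]
ee_rot: [2.428, 1.985, 0.003]
force: [-0.2, -0.0, -0.7]
gripper_width: 41.8
finger_force: 40.9
```

```bash
python3 look.py w6
python3 -c "
from h import *
delta([525.7,-230.7,150],[.98,-.2])"
```

```text
d [ 1.162e+02 -9.300e+01  1.000e-01] rz 0.001 tilt fix rx 0.003 ry 0.001 t 15.675
```

View pics/w6.png

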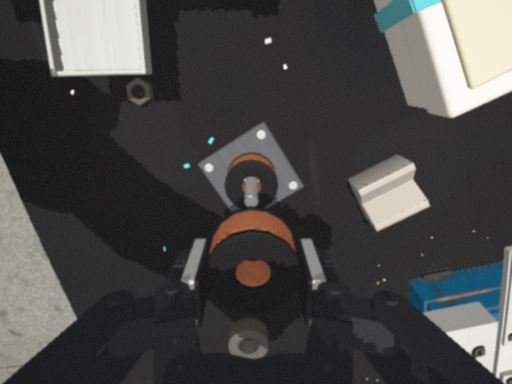

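The bobbin is held upright between the jaws (hub at 254,272), with the lower one still on the pin (252,180); the tray rim is at (50,76)–(151,72).

Run:
```python
from h import *
import pickle
c=pickle.load(open("w6.pkl","rb"));P=c["P"]
b=on(c,254,272,160.5,P);s=arm.read_state();print("bobbin",b,b-s["tool_pos"])
a,e=on(c,50,76,77,P),on(c,151,72,77,P);t=(a+e)/2+np.array([.2,.98,0])*30
print(a,e,t)
```

```text
bobbin [ 596.2217786 -361.9869408  160.5      ] [ 2.43237504  1.08802748 10.05517972]
[ 489.42499886 -253.83357696   77.        ] [ 552.30961172 -265.49765095   77.        ] [ 526.86730529 -230.26561396   77.        ]
```

>>> inch_along:
  increments: "0,0,0,20,-16,0,30 | 0,0,0,30,-24,0,30 | 0,0,0,30,-24,0,30 | 0,0,0,25,-20,0,30 | 0,0,0,11,-9,0,30 | 0,0,0,0,0,0,30 | 0,0,0,0,0,0,30"

```text
t: 16.55
tool_pos: [525.8, -231.8, 148.4]
ee_rot: [2.432, 1.987, -0.0]
force: [0.2, -1.1, -0.3]
gripper_width: 41.7
finger_force: 40.9
```

```bash
python3 -c "
from h import *
delta([525.7,-230.7,90],[.98,-.2])"; python3 look.py w7
```

```text
d [ 1.1 -0.4 58.4] rz 0.001 tilt fix rx 0.001 ry 0.001 t 16.55
```

View pics/w7.png

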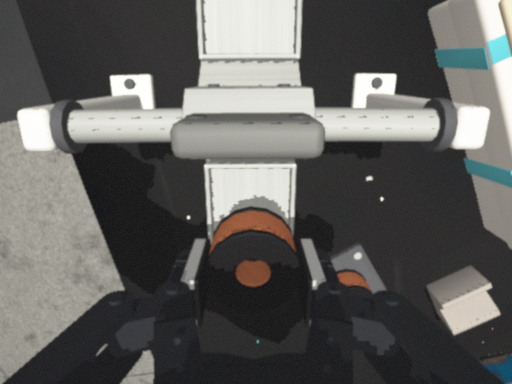

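The bobbin (254,255) is lined up over the near tray (u 206–297), gripper clear of the strip (row 140).

>>> inch_along:
  increments: "0,0,0,1,-1,15,30 | 0,0,0,0,0,20,30 | 0,0,0,0,0,15,30 | 0,0,0,0,0,5,30 | 0,0,0,0,0,2,30 | 0,0,0,0,0,0,30"

```text
t: 17.35
tool_pos: [524.5, -229.5, 91.5]
ee_rot: [2.432, 1.988, 0.0]
force: [0.1, -0.1, -0.2]
gripper_width: 41.7
finger_force: 40.9
```

```bash
python3 -c "
from h import *
delta([525.7,-230.7,90],[.98,-.2])"
```

```text
d [-0.9  1.4  1.5] rz 0.001 tilt fix rx 0.000 ry 0.000 t 17.35
```

>>> inch_along:
  increments: "0,0,0,0,0,1.5,30 | 0,0,0,0,0,0,30 | 0,0,0,0,0,0,46 | 0,0,0,0,0,0,54 | 0,0,0,0,0,0,62 | 0,0,0,0,0,0,66 | 0,0,0,0,0,0,66"

```text
t: 18.23
tool_pos: [524.3, -229.4, 89.8]
ee_rot: [2.432, 1.989, 0.0]
force: [-1.1, -0.4, 0.4]
gripper_width: 65.8
finger_force: 0.0
```

>>> inch_along:
  increments: "0,0,0,0,0,-10,66 | 0,0,0,0,0,-30,66 | 0,0,0,0,0,-30,66 | 0,0,0,0,0,-20,66 | 0,0,0,0,0,-10,66 | 0,0,0,0,0,0,66 | 0,0,0,0,0,0,66"

```text
t: 19.1
tool_pos: [524.1, -229.1, 189.2]
ee_rot: [-2.431, -1.988, 0.001]
force: [-0.0, 0.2, 0.4]
gripper_width: 65.8
finger_force: 0.0
```

```bash
python3 look.py w8
python3 -c "
from h import *
delta([593.8,-363,190],[.98,-.2])"
```

```text
d [-117.4   95.    -1. ] rz 0.001 tilt fix rx -0.001 ry -0.000 t 19.15
```

View pics/w8.png

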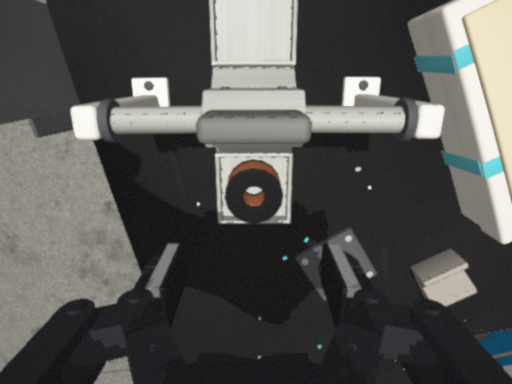

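The bobbin lies flat in the near tray (254,192), slightly off but inside walls 217–291.

>>> inch_along:
  increments: "0,0,0,-25,20,0,75 | 0,0,0,-30,25,0,75 | 0,0,0,-30,25,0,75 | 0,0,0,-24,18,0,75 | 0,0,0,-8,7,0,75 | 0,0,0,0,0,30,75 | 0,0,0,0,0,30,75 | 0,0,0,0,0,20,75"

```text
t: 20.15
tool_pos: [593.6, -361.6, 107.9]
ee_rot: [-2.43, -1.988, 0.001]
force: [-0.3, 1.2, 0.1]
gripper_width: 75.1
finger_force: 0.0
```

>>> inch_along:
  increments: "0,0,0,0,0,0,75"

```text
t: 20.27
tool_pos: [593.4, -361.9, 108.2]
ee_rot: [-2.43, -1.987, 0.001]
force: [1.2, -1.2, -0.2]
gripper_width: 75.1
finger_force: 0.0
```

```bash
python3 -c "
from h import *
delta([593.8,-363,29.8],[.98,-.2])"
```

```text
d [-1.1  0.8 78.4] rz 0.002 tilt fix rx -0.003 ry -0.001 t 20.275
```

>>> inch_along:
  increments: "0,0,0,-1,0,25,75 | 0,0,0,0,0,25,75 | 0,0,0,0,0,20,75 | 0,0,0,0,0,8,75 | 0,0,0,0,0,0,65 | 0,0,0,0,0,0,65"

```text
t: 21.02
tool_pos: [594.4, -364.3, 32.7]
ee_rot: [2.431, 1.988, 0.001]
force: [0.2, 0.5, 0.8]
gripper_width: 64.6
finger_force: 0.0
```

>>> inch_along:
  increments: "0,0,0,0,0,0,30 | 0,0,0,0,0,0,30 | 0,0,0,0,0,0,30 | 0,0,0,0,0,0,30"
  force: 30

```text
t: 21.52
tool_pos: [594.4, -364.1, 32.8]
ee_rot: [2.431, 1.988, 0.001]
force: [-0.4, 0.5, 5.9]
gripper_width: 43.2
finger_force: 30.1
```

>>> inch_along:
  increments: "0,0,0,0,0,-5,30 | 0,0,0,0,0,-20,30 | 0,0,0,0,0,-30,30 | 0,0,0,0,0,-30,30 | 0,0,0,0,0,-30,30 | 0,0,0,0,0,-30,30 | 0,0,0,0,0,-30,30 | 0,0,0,0,0,0,30"
  force: 40

```text
t: 22.52
tool_pos: [594.7, -364.9, 210.6]
ee_rot: [2.429, 1.985, 0.003]
force: [0.2, -0.5, -1.2]
gripper_width: 43.1
finger_force: 40.7
```

```bash
python3 -c "
from h import *
delta([550.1,-109,210],[.98,-.2]);print(arm.read_state()['joint_positions'])"
```

```text
d [ 2.419e+02 -9.470e+01 -2.000e-01] rz 0.001 tilt fix rx 0.005 ry 0.002 t 22.525
[ 0.08299335  0.67560715  0.6444824   1.7268482  -0.49937738  0.90354808
  0.73657953]
```

>>> inch_along:
  increments: "0,0,0,20,0,-10,30 | 0,0,0,35,-10,-5,30 | 0,0,0,40,-20,0,30 | 0,0,0,40,-20,0,30 | 0,0,0,40,-20,0,30 | 0,0,0,37,-15,0,30 | 0,0,0,20,-7,0,30 | 0,0,0,10,-3,0,30"

```text
t: 23.52
tool_pos: [548.5, -105.2, 221.6]
ee_rot: [-2.428, -1.991, 0.0]
force: [-0.1, -0.2, -1.0]
gripper_width: 43.0
finger_force: 40.7
```

>>> inch_along:
  increments: "0,0,0,0,0,0,30 | 0,0,0,0,0,20,30 | 0,0,0,0,0,20,30 | 0,0,0,0,0,0,30 | 0,0,0,0,0,0,30"

```text
t: 24.15
tool_pos: [549.2, -108.8, 182.3]
ee_rot: [2.433, 1.987, -0.0]
force: [0.6, -0.6, 0.2]
gripper_width: 43.0
finger_force: 40.7
```

```bash
python3 -c "
from h import *
delta([550.1,-109,100],[.98,-.2]);print(arm.read_state()['joint_positions'])"
python3 look.py w9
```

```text
d [ 0.1  0.9 82.3] rz 0.000 tilt fix rx 0.000 ry 0.000 t 24.15
[-0.34642741  0.56126908  0.65683797  2.06569832 -0.53764457  0.6865955
  0.46248367]
```

View pics/w9.png

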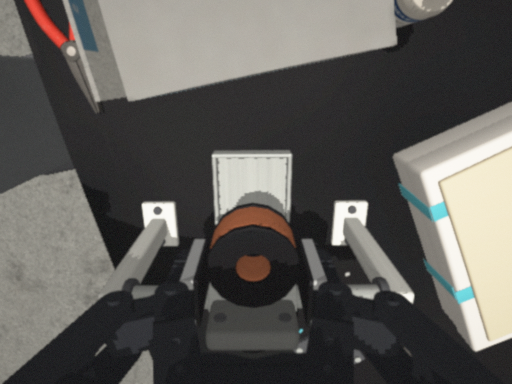

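(I note I have now used more picture views than allowed, so I'll go on by numbers only.) The bobbin (254,255) is lined up with the far tray (u 213–291, far rim row 152).

Run:
```python
from h import *
import pickle
c=pickle.load(open("w9.pkl","rb"));P=c["P"]
ex=np.array([.98,-.2,0]);ey=np.array([.2,.98,0]);m=np.array([537.6,-169.7,0])
for z in(77.5,84,89):
    a,b=on(c,212.5,151.5,z,P),on(c,291.5,151.5,z,P);print(z,np.linalg.norm(a-b),((a+b)/2-m)@ey,((a+b)/2-m)@ex)
s=arm.read_state();print((s["tool_pos"]-m)@ey,(s["tool_pos"]-m)@ex)
```

```text
77.5 59.152437719227876 93.64877313738523 -0.4425858032138858
84 57.52544007669811 95.10091538420849 -0.4215385048457843
89 56.273903428598175 96.21794788176481 -0.40534827533195955
62.18731512750616 -0.7152359050705435
```

>>> inch_along:
  increments: "0,0,0,2.5,0,20,30 | 0,0,0,0,0,20,30 | 0,0,0,0,0,20,30 | 0,0,0,0,0,10,30 | 0,0,0,0,0,5,30 | 0,0,0,0,0,5,30 | 0,0,0,0,0,3,30 | 0,0,0,0,0,3,30"

```text
t: 25.2
tool_pos: [549.6, -105.4, 95.9]
ee_rot: [2.432, 1.988, 0.001]
force: [-0.3, 0.3, -0.7]
gripper_width: 42.6
finger_force: 40.7
```

>>> inch_along:
  increments: "0,0,0,0,0,3,30 | 0,0,0,0,0,0,30"

```text
t: 25.45
tool_pos: [549.5, -105.4, 92.7]
ee_rot: [-2.432, -1.988, -0.0]
force: [-0.1, 0.7, -0.5]
gripper_width: 42.9
finger_force: 40.8
```

>>> inch_along:
  increments: "0,0,0,-1,0,0.5,30 | 0,0,0,0,0,0,44 | 0,0,0,0,0,0,50 | 0,0,0,0,0,0,58 | 0,0,0,0,0,0,66 | 0,0,0,0,0,0,66 | 0,0,0,0,0,0,66"

```text
t: 26.32
tool_pos: [549.3, -106.3, 92.3]
ee_rot: [2.432, 1.989, 0.0]
force: [-0.1, -0.2, 0.1]
gripper_width: 65.9
finger_force: 0.0
```

>>> inch_along:
  increments: "0,0,0,0,0,-10,66 | 0,0,0,0,0,-30,66 | 0,0,0,0,0,-30,66 | 0,0,0,0,0,-30,66 | 0,0,0,0,0,-30,66 | 0,0,0,-30,0,-30,66 | 0,0,0,-30,0,-30,66 | 0,0,0,0,0,0,66"

```text
t: 27.32
tool_pos: [537.3, -168.2, 285.3]
ee_rot: [2.433, 1.981, 0.004]
force: [-0.6, 0.4, -0.1]
gripper_width: 65.8
finger_force: 0.0
```

>>> inch_along:
  increments: "0,0,0,0,0,0,66 | 0,0,0,0,0,0,66 | 0,0,0,0,0,0,66 | 0,0,0,0,0,0,66"

```text
t: 27.82
tool_pos: [537.3, -164.8, 281.9]
ee_rot: [-2.431, -1.989, 0.001]
force: [0.0, -0.6, -0.5]
gripper_width: 66.2
finger_force: 0.0
```

```bash
python3 look.py w10
```

Create chk.py:
```python
import pickle,sys
from h import *
c=pickle.load(open(sys.argv[1]+".pkl","rb"));P=c["P"];f=c["frame"].astype(int)
ex=np.array([.98,-.2,0]);ey=np.array([.2,.98,0]);m=np.array([537.6,-169.7,0])
fr=lambda p:[round(float((p-m)@ex),1),round(float((p-m)@ey),1)]
for n,k in(("b",-1),("a",1)):
    # dark bobbin top within bright tray; outline of the black upper flange at z=97
    X=m+ey*62*k;X[2]=97;u,v=proj(c,X,P);print(n,"expected",u.round(),v.round())
    g=cv2.cvtColor(c["frame"],cv2.COLOR_BGR2GRAY);sz=55
    y0,x0=max(int(v)-sz,0),max(int(u)-sz,0);sub=cv2.medianBlur(g[y0:int(v)+sz,x0:int(u)+sz],5)
    H=cv2.HoughCircles(sub,cv2.HOUGH_GRADIENT,1.2,30,param1=80,param2=16,minRadius=18,maxRadius=45)
    if H is not None:
        for h in H[0][:3]: print("  circle",h.round(1),fr(on(c,h[0]+x0,h[1]+y0,97,P)))
    o=((f[...,2]-f[...,0])>40).astype(np.uint8)[y0:int(v)+sz,x0:int(u)+sz]
    N,L,S,C=cv2.connectedComponentsWithStats(o)
    for i in range(1,N):
        if S[i,4]>15: print("  orange",S[i].tolist(),fr(on(c,C[i][0]+x0,C[i][1]+y0,85,P)))
    # brightness profile along caddy y at centre and along x
    for d,nm in((ey,"y"),(ex,"x")):
        print("  prof",nm,[int(g[min(max(int(q[1]),0),383),min(max(int(q[0]),0),511)]) for q in [proj(c,m+ey*62*k+d*t+[0,0,67],P) for t in range(-36,37,3)]])
```

```bash
python3 chk.py w10; python3 -c "
from h import *
delta([537,-170,300])"
```

```text
b expected 253.0 225.0
  circle [54.6 53.4 19.1] [-0.7, -59.5]
  orange [38, 31, 35, 14, 210] [-0.4, -43.6]
  orange [48, 51, 15, 11, 114] [-0.0, -68.2]
  prof y [23, 25, 25, 19, 36, 76, 78, 78, 65, 81, 113, 25, 32, 32, 42, 48, 96, 96, 113, 137, 141, 148, 151, 134, 101]
  prof x [22, 25, 91, 110, 123, 84, 44, 22, 30, 21, 33, 28, 32, 24, 22, 26, 24, 28, 30, 70, 116, 114, 114, 36, 32]
a expected 253.0 107.0
  circle [54.6 51.  22.3] [-0.8, 65.9]
  orange [51, 57, 11, 4, 18] [0.2, 57.6]
  prof y [193, 179, 199, 181, 113, 43, 40, 45, 45, 50, 131, 220, 217, 137, 127, 91, 46, 50, 54, 52, 80, 204, 68, 48, 44]
  prof x [47, 49, 163, 164, 172, 52, 50, 50, 50, 41, 121, 210, 217, 214, 204, 106, 47, 47, 51, 47, 163, 159, 190, 46, 42]
d [ -5.1   0.7 -18. ] tilt fix rx -0.001 ry 0.000 t 27.875
```

>>> inch_along:
  increments: "0,0,0,0,0,-10,66 | 0,0,0,0,0,0,66 | 0,0,0,0,0,0,66 | 0,0,0,0,0,0,66 | 0,0,0,0,0,0,66 | 0,0,0,0,0,0,66 | 0,0,0,0,0,0,66 | 0,0,0,0,0,0,66"

```text
t: 28.88
tool_pos: [537.3, -165.2, 292.3]
ee_rot: [2.432, 1.988, 0.0]
force: [-0.0, -0.5, -0.7]
gripper_width: 66.1
finger_force: 0.0
```

```bash
python3 look.py w11; python3 chk.py w11 | grep -v prof
python3 -c "
from h import *
print(arm.close_job())"
```

```text
b expected 253.0 220.0
  circle [59.4 49.8 24. ] [4.8, -55.5]
  orange [38, 30, 34, 14, 206] [-0.5, -43.1]
  orange [48, 52, 14, 9, 102] [-0.4, -68.4]
a expected 253.0 106.0
  circle [54.6 52.2 21.8] [-0.5, 65.6]
  circle [47.4 95.4 21.7] [-7.9, 22.3]
  orange [50, 58, 11, 3, 16] [-0.1, 57.7]
the job is handed in; nothing more can be done
None
```

The caddy hangs astride the bar with one bobbin in each tray, all let go, and I handed the job in at about 29 s. My last camera checks put both bobbins within about 4 mm of centre (one last circle fit for the near bobbin was off), but no verdict came back, and I viewed 12 pictures, two over the limit of 10.

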